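Lay out the feeding spot on the terrarium shelf

ROBOT

A 7-joint arm with a two-finger parallel gripper is mounted at the origin on the work surface. World frame = base frame: x ahead of the robot, y to its left, z up, the work surface at z = 0. Lengths are in m, angles in rad, forces in N, time in s.
With the tool pointing down it reaches from about 0.425 to 0.925 m from the base axis. Payload 6.8 kg.
Tool frame: the origin (TCP) lies at the very end of the fingers, on their centre line; the grasp point (between the pads) lies 19 mm behind it; z points along the fingers, y is the direction in which the jaws open and shut (so a half turn about z gives the same grasp; the last joint's range is limited). The gripper opens to 85 mm and grips with 20 to 120 N. Pads are 22 mm wide; open, the fingers measure 114 mm over their backs; the gripper's body (76 mm by 85 mm) begins 54 mm behind the grasp point. The pads swing forward as they close: fully open they stand 13 mm farther back than shut.
Start: joints at [-1.355, 0.477, 0.022, 1.555, -0.011, 1.109, -0.083], TCP at [0.215, 0.64, 0.231] pointing down, gripper open.
Joint ranges: [-2.96, 2.96], [-0.34, 2.1], [-1.41, 1.46], [0.24, 2.44], [-1.37, 4.51], [0.17, 1.92], [-2.96, 2.96]. Speed limits (rad/s): [2.39, 2.39, 3.14, 3.14, 3.14, 3.14, 3.14].

INTERFACE

Orientations are given as a unit quaternion [w, x, y, z].
In Python, from workcell import env, viewer gives the robot as it stands.
- The arm moves only by the shell command python3 -m creep 'ROWS'. ROWS is JSON, one flat list of numbers, 5 for each row, row after row: the shift along the tool's x, y, z in cm, then the turn about the tool's z in degrees, then the finger opening in cm, from 0 to 8.54. In form: [dx, dy, dz, roll, jaw, dx, dy, dz, roll, jaw, ...]. A call has 1 to 20 rows; each row is the pose to reach, as a shift and turn from the pose commanded when the call began, along the tool's axes at that moment; what a row does not reach only later rows make up. A row lasts 1/12 s, in which the tool goes at most 41.7 mm and 7.16 degrees, less where a joint would pass 70% of its speed; a pose out of reach is approached as far as the arm can. A call with a gripper value outside its range is refused whole. The fingers move at their own pace and stop on an object; the grip force is fixed at half the most. Time passes only in rows, so rows that repeat a pose let the fingers close. It gives the time, the measured TCP pose, the force and the opening at its end, in the units of the state.
- env.read_state(): the state, without advancing time (a new reading comes with each control period).
- viewer.grab_frame(name): name is "scene" or "top" or "wrist"; returns a dict with "img" (400x640x3 uint8, red, green, blue), "z_map" (400x640 float32, m along the optical axis (not along the pixel's ray), 0 where there is no reading), "intrinsics" (3x3 intrinsics, pixels), "k1" (the pictures are not rectified: a ray, as slopes to the right and down, at radius r is drawn at 1 + k1 r^2 times it, then the intrinsics apply), "rvec" (rotation vector, rad) and "tvec" (3), from world to camera coordinates, as OpenCV has them; the wrist camera has in their place "tool_from_camera" (4x4, takes a point from camera to tool coordinates, whose origin is the TCP and whose axes are the flange's). Camera axes: x right, y down, z forward; pixel columns grow to the right and rows downward; lengths in m; the calibration is good to about 2 mm. A picture is of the moment at which its call begins: read the wrist's pose just before it.
- env.sign_off(): hands the job in, once; it reports no verdict.
Trained networks look in a picture, given as the dict that the camera call returned (one of the last four; its "shot" number tells which), for a name from the list of things; names that differ only in an ending like _2 or _b are one class to them, and where a whole thing is asked for, a point or a joint stands for the part that bears it (a point fixed in the world has none). Each returns a list of dicts, best first, with "conf" (0 to 1); they miss things now and then, are a little off and sometimes report something else, mostly with a low value. They report only what shows in the picture. A call takes as long as a camera call. They do not tell look-alikes from the thing itself.
- viewer.search_frame(picture, label): "position" ([x, y, z] in m, in world coordinates, good to about 4 mm: the middle of the surface that is visible of it).
- viewer.trace(picture, label): "pixels" (400x640 bool, what is visible of it).
- viewer.spot_point(picture, label): "position" ([x, y, z] in m, in world coordinates, good to about 4 mm: a listed point, or the origin of a listed thing).
The state is a dict: "time_s": time; "joint_pos": joint angles; "joint_vel": joint speeds; "effort": joint torques, N m; "tcp_pos": TCP position; "orientation": TCP orientation; "wrist_force": force on the tool from outside, world axes, zero at the start; "wrist_torque": the same for the moment, N m; "gripper_width": finger opening in m.
Only numpy, scipy, OpenCV 4.12 (cv2) and the standard library are available. Lean on these libraries where they do the work, as an engineer would, in place of code of your own. Each camera call takes 0.05 s, during which the arm holds its last target.

TASK

Lay out the feeding spot around the square slate slab, in line with its edges and as seen from the robot: set the grey dish on the middle of the slab, stand the green insect tub midway between the slab and the brown hide cave, stand the amber spray bottle upright behind the middle of the slab with a gap of about 3 cm, and lay the steel tongs in front of the slab, centred and parallel to its front edge, also with a gap of about 3 cm. Let go of everything, and leave the jar, the gauge and the potted plant where they are.

Things in the scene. Friction and masses are not known exactly. Their poses are not given: they have to be found in the camera images.
- slab: Square dark slate slab, 100 x 100 mm, 8 mm thick, fixed on the shelf. Origin at the centre of its underside; x points to its back (away from the robot), y to its left, both square to its edges; turned by at most about 9 degrees from the robot's axes.
- cave: Brown resin hide cave, 100 x 100 mm, roughly 70 mm high, with a low dark mouth towards the robot; fixed, beside the slab on its left or its right, 220 to 240 mm from centre to centre, in line with it. Origin at the centre of its underside; x to its back, y to its left.
- dome: Aluminium lamp dome standing mouth down, 120 mm across, with a black socket on top, 106 mm high in all, and a steel spring clip on its back side, within 60 mm of its axis; fixed, on the side of the slab away from the cave. Not part of the layout. Origin at the centre of its mouth on the shelf.
- dish: Loose round grey ceramic dish, 60 mm across, 24 mm high, upright sides, wall 4 mm, floor 5 mm thick. Origin at the centre of its underside, z up.
- tub: Loose round green plastic insect tub, standing, 50 mm across, with a darker green twist cap 53 mm (55 mm over its ribs) across from 52 to 70 mm height, 70 mm high in all, 70 g. Origin at the centre of its underside, z up.
- bottle: Loose small amber glass spray bottle, standing: body 44 mm across up to 60 mm, tapering to a 26 mm neck at 76 mm, white collar 28 mm across from 80 to 110 mm height, white pump button 20 mm across on top to 122 mm; 150 g. Can be gripped by the collar. Origin at the centre of its underside, z up.
- tongs: Loose stainless feeding tongs lying flat, rigid, 150 mm long, 12 mm high, two thin arms, 22 mm wide over both arms at the middle, joined at the -x end. Origin under the middle; x runs along the length towards the tips, z up.
- jar: Bystander: loose white calcium jar with yellow cap, 52 mm across, 65 mm high, far back on the shelf. Origin at the centre of its underside.
- gauge: Bystander: loose black round gauge with white face lying flat, 46 mm across, 17 mm high, in front near the robot. Origin at the centre of its underside.
- pot: Bystander: loose terracotta pot with a small green plant, 70 mm across, about 87 mm high, far back on the shelf. Origin at the centre of its underside.
Things that resemble listed ones, but are neither listed nor needed, are in the scene too. What is shaped like the cave but purple is not meant. Of the things that look like the bottle, the smaller one is meant.

How it is judged:
By the outcome, as a careful person would: the job done as asked, in the order asked, and still so for the second after the job is handed in, with the robot touching nothing.
It also fails if it takes over 106 s, if anything falls off the work surface, if the arm or the gripper's body presses on something with over 40 N, if the wrist force passes 120 N, or if a joint passes its speed limit or range.

## Working session

There is one attempt and no reset: what is moved stays moved. The work goes in short steps, Python scripts to look and compute and a shell command to move; the robot and the scene stay as the last step left them, time stands still between calls to the robot, and variables do not carry over. Pictures are saved under pics/ and viewed, and the job is handed in when it is done.

```bash
ls; mkdir -p pics
python3 - <<'E'
from workcell import env, viewer
import cv2
s=env.read_state(); print(s['time_s'],s['tcp_pos'],s['orientation'],s['gripper_width'])
for n in ('scene','top','wrist'):
    f=viewer.grab_frame(n); cv2.imwrite(f'pics/{n}0.png',f['img'][:,:,::-1]); print(n,f['intrinsics'],f['k1'],f.get('rvec'),f.get('tvec'),f.get('tool_from_camera'))
E
```

```text
pics
0.0 [0.21459614 0.63936317 0.23033414] [-7.62580158e-05  1.61190753e-01  9.86922855e-01 -9.02376405e-04] 0.08516078113350542
scene [[404.68426683   0.         321.52017157]
 [  0.         404.68426683 199.95591612]
 [  0.           0.           1.        ]] 0.0025329123629430957 [ 1.04667887  2.57416334 -0.8347745 ] [ 0.37463218 -0.24940378  1.26296401] None
top [[404.50953415   0.         319.57258157]
 [  0.         404.50953415 197.1930884 ]
 [  0.           0.           1.        ]] -0.005917986289774976 [ 2.17090708 -2.11742349  0.23671173] [-0.03136425  0.53575988  0.93238949] None
wrist [[348.43699121   0.         322.92391677]
 [  0.         348.43699121 204.9331598 ]
 [  0.           0.           1.        ]] -0.011255538024497271 None None [[-9.81439057e-04 -9.54438668e-01 -2.98405539e-01  7.52841032e-02]
 [ 9.99999158e-01 -6.83514384e-04 -1.10274653e-03  6.41118306e-04]
 [ 8.48539452e-04 -2.98406370e-01  9.54438536e-01 -1.42039036e-01]
 [ 0.00000000e+00  0.00000000e+00  0.00000000e+00  1.00000000e+00]]
```

View pics/scene0.png

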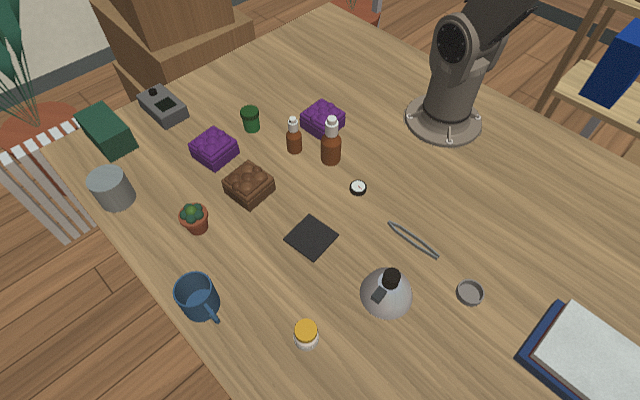

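View pics/top0.png

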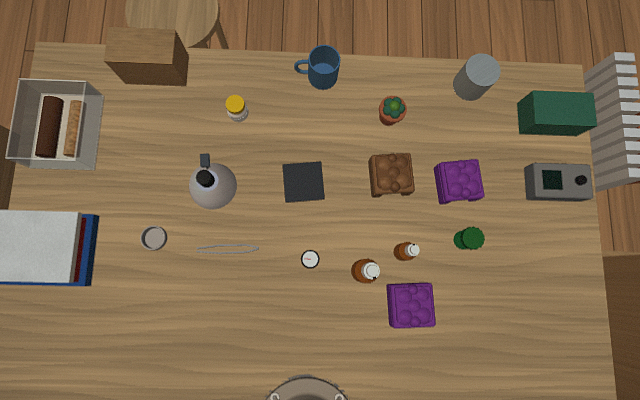

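View pics/wrist0.png

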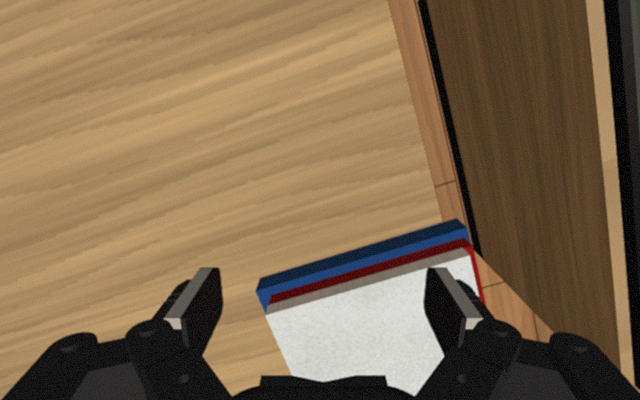

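```bash
cat > h.py <<'E'
from workcell import env, viewer
import numpy as np, cv2
from scipy.spatial.transform import Rotation as R
def pose():
    s=env.read_state(); q=s['orientation']; return np.array(s['tcp_pos']),R.from_quat([q[1],q[2],q[3],q[0]]).as_matrix(),s
def cam(f,tp=None):
    if f.get('rvec') is not None:
        Rm=cv2.Rodrigues(np.array(f['rvec']))[0]; return Rm.T,-Rm.T@np.array(f['tvec'])
    T=np.array(f['tool_from_camera']); p,Rt=tp[:2]; return Rt@T[:3,:3],p+Rt@T[:3,3]
def cloud(f,tp=None,mask=None):
    h,w=f['z_map'].shape; v,u=np.mgrid[:h,:w]
    m=f['z_map']>0
    if mask is not None: m&=mask
    px=np.stack([u[m],v[m]],1).astype(float)
    n=cv2.undistortPoints(px[:,None],np.array(f['intrinsics']),np.array([f['k1'],0,0,0.]))[:,0]
    z=f['z_map'][m]; c=np.c_[n*z[:,None],z]
    A,t=cam(f,tp); return c@A.T+t,px
def onplane(f,px,z,tp=None):
    n=cv2.undistortPoints(np.array(px,float).reshape(-1,1,2),np.array(f['intrinsics']),np.array([f['k1'],0,0,0.]))[:,0]
    A,t=cam(f,tp); d=np.c_[n,np.ones(len(n))]@A.T
    return t+d*((z-t[2])/d[:,2])[:,None]
E
python3 - <<'E'
from h import *
np.set_printoptions(precision=4,suppress=True)
for n in ('top','scene'):
    f=viewer.grab_frame(n)
    P,_=cloud(f); print(n,'table z', np.median(P[np.abs(P[:,2])<.02][:,2]))
    for l in 'slab cave dome dish tub bottle tongs jar gauge pot'.split():
        a=viewer.spot_point(f,l); b=viewer.trace(f,l)
        for q in a: print(l,'spot',np.round(q['position'],3),round(q['conf'],2))
        for q in b:
            m=q['pixels']; 
            if m.sum()<5: continue
            P,px=cloud(f,None,m); print('   trace',round(q['conf'],2),px.mean(0).round(0),len(px),'lo',P.min(0).round(3),'hi',P.max(0).round(3))
print(env.read_state()['time_s'])
E
```

```text
top table z 0.0004286468149328204
slab spot [0.587 0.025 0.001] 0.98
slab spot [0.389 0.003 0.002] 0.5
   trace 0.97 [303. 182.] 1520 lo [ 0.529 -0.031 -0.004] hi [0.637 0.079 0.015]
cave spot [ 0.592 -0.37   0.002] 0.98
cave spot [ 0.604 -0.196  0.002] 0.93
cave spot [ 0.286 -0.239 -0.001] 0.69
   trace 0.82 [391. 174.] 1739 lo [ 0.547 -0.247 -0.001] hi [ 0.654 -0.142  0.074]
   trace 0.75 [410. 305.] 2064 lo [ 0.234 -0.309 -0.003] hi [ 0.338 -0.187  0.075]
   trace 0.7 [459. 181.] 1817 lo [ 0.535 -0.448 -0.006] hi [ 0.656 -0.313  0.075]
dome spot [0.569 0.251 0.001] 0.78
   trace 0.88 [212. 184.] 1882 lo [ 0.506  0.191 -0.004] hi [0.629 0.313 0.111]
dish spot [0.436 0.38  0.001] 0.81
   trace 0.78 [153. 238.] 537 lo [ 0.401  0.352 -0.   ] hi [0.461 0.412 0.028]
   trace 0.64 [468. 239.] 592 lo [ 0.419 -0.435 -0.004] hi [ 0.476 -0.356  0.076]
tub spot [ 0.447 -0.386 -0.001] 0.59
   trace 0.77 [469. 239.] 570 lo [ 0.419 -0.439 -0.004] hi [ 0.474 -0.356  0.076]
   trace 0.6 [392. 110.] 643 lo [ 0.732 -0.239 -0.002] hi [ 0.825 -0.162  0.089]
   trace 0.49 [214. 248.] 56 lo [ 0.398  0.1
[... 1764 characters left out ...]
0.97 [331. 142.] 781 lo [ 0.274 -0.184  0.001] hi [ 0.394 -0.099  0.163]
   trace 0.72 [293. 136.] 465 lo [ 0.323 -0.337 -0.001] hi [ 0.436 -0.204  0.125]
tongs spot [ 0.411  0.205 -0.001] 0.72
tongs spot [0.428 0.379 0.002] 0.37
   trace 0.75 [413. 239.] 509 lo [ 0.39   0.131 -0.004] hi [0.424 0.279 0.017]
   trace 0.51 [386. 293.] 2120 lo [0.519 0.195 0.004] hi [0.628 0.31  0.11 ]
jar spot [ 0.764  0.2   -0.   ] 0.84
   trace 0.96 [306. 335.] 698 lo [ 0.732  0.177 -0.001] hi [0.792 0.226 0.069]
gauge spot [ 0.391 -0.002  0.001] 0.53
gauge spot [ 0.448 -0.386  0.001] 0.29
   trace 0.74 [357. 187.] 210 lo [ 0.368 -0.02   0.002] hi [0.414 0.025 0.022]
pot spot [ 0.769 -0.198  0.004] 0.79
2.25
```

```bash
cat > m.py <<'E'
from h import *
np.set_printoptions(precision=4,suppress=True)
import itertools
def best(f,l,near):
    # trace whose cloud mean is nearest
    o=[]
    for q in viewer.trace(f,l):
        P,_=cloud(f,None,q['pixels'])
        if len(P)>5: o.append((np.hypot(*(np.median(P,0)[:2]-near)),q['pixels']))
    o.sort(key=lambda a:a[0]); return o[0][1] if o and o[0][0]<.06 else None
def rect(pts):
    (c,s,a)=cv2.minAreaRect((pts[:,:2]*1000).astype(np.float32)); a=(a+45)%90-45
    return np.array(c)/1000,s,a
if __name__=='__main__':
  for n in ('top','scene'):
    f=viewer.grab_frame(n)
    m=best(f,'slab',[.587,.024]); 
    c=max(cv2.findContours(m.astype(np.uint8),0,2)[0],key=cv2.contourArea)[:,0]
    print(n,'slab',rect(onplane(f,c,.008)), onplane(f,np.argwhere(m)[:,::-1],.008).mean(0))
    P,px=cloud(f)
    # cave points
    k=(np.hypot(P[:,0]-.606,P[:,1]+.197)<.085)&(P[:,2]>.02)
    print('cave cloud',rect(P[k]),P[k].max(0)[2]); 
    k=(np.hypot(P[:,0]-.606,P[:,1]+.197)<.085)&(P[:,2]>.045); print('  top',rect(P[k]))
    for l,c0,r,z0,z1 in (('dish',(.432,.382),.045,.017,.04),('tub',(.448,-.385),.045,.064,.09),('bottle-btn',(.415,-.227),.03,.116,.13),('bottle-collar',(.415,-.227),.03,.085,.108),('tongs',(.411,.206),.1,.007,.03)):
        k=(np.hypot(P[:,0]-c0[0],P[:,1]-c0[1])<r)&(P[:,2]>z0)&(P[:,2]<z1)
        Q=P[k]
        if len(Q)<5: print(l,len(Q));continue
        print(l,len(Q),'enc',cv2.minEnclosingCircle((Q[:,:2]*1000).astype(np.float32)),'mean',Q.mean(0))
        if l=='tongs': print(rect(Q), np.linalg.eigh(np.cov(Q[:,:2].T))[1][:,1])
  print(env.read_state()['time_s'])
E
python3 m.py
```

```text
Traceback (most recent call last):
  File "m.py", line 18, in <module>
    c=max(cv2.findContours(m.astype(np.uint8),0,2)[0],key=cv2.contourArea)[:,0]
                           ^^^^^^^^
AttributeError: 'NoneType' object has no attribute 'astype'
```

Run:
```python
from h import *
a=cv2.imread('pics/top0.png')[210:340,90:510]; b=cv2.imread('pics/scene0.png')[90:190,220:370]
cv2.imwrite('pics/c1.png',cv2.resize(a,None,fx=1.9,fy=1.9,interpolation=2)); cv2.imwrite('pics/c2.png',cv2.resize(b,None,fx=4,fy=4,interpolation=2))
```

```text
(no output)
```

View pics/c1.png

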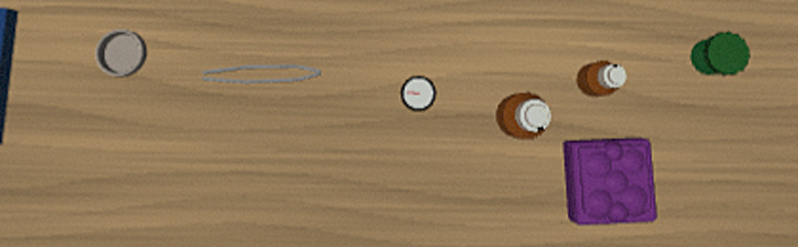

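View pics/c2.png

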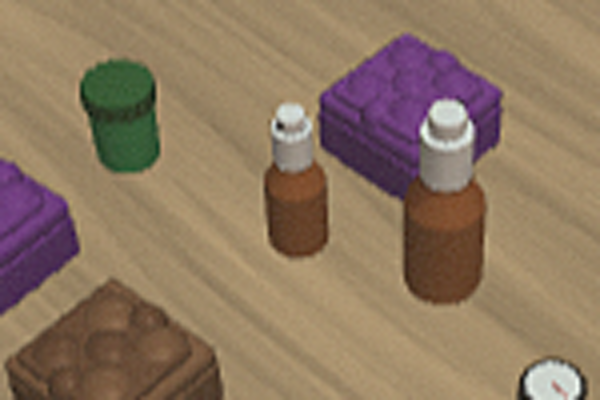

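Candidates (top image): bottles at (407,250), 122 mm tall, and (367,271), 160 mm tall, so I take the smaller one at (407,250). Cave-like things: brown at (391,174), purple at (459,181) and (412,305), so I use the brown one. There is only one each of dish (153,238), tub (469,239) and tongs (228,249). The crops confirm the smaller bottle on the left in the scene view (294,135).

```bash
python3 - <<'E'
s=open('m.py').read()
s=s.replace("m=best(f,'slab',[.587,.024]); ","P,px=cloud(f); k=(np.hypot(P[:,0]-.587,P[:,1]-.024)<.085); m=np.zeros((400,640),bool); u=px[k].astype(int); m[u[:,1],u[:,0]]=f['img'][u[:,1],u[:,0]].max(1)<85")
open('m.py','w').write(s)
E
python3 m.py
```

```text
top slab (array([0.5838, 0.0233]), (99.74685668945312, 99.7899169921875), 6.405050277709961) [0.5836 0.0233 0.008 ]
cave cloud (array([ 0.6014, -0.196 ]), (100.33499145507812, 100.92747497558594), 5.3529953956604) 0.07387826470109338
  top (array([ 0.6015, -0.1962]), (100.31880187988281, 100.5136947631836), 5.2429680824279785)
dish 166 enc ((431.7746887207031, 382.881591796875), 30.750513076782227) mean [0.4308 0.3828 0.0229]
tub 407 enc ((445.4292907714844, -383.7821960449219), 27.939613342285156) mean [ 0.4448 -0.3824  0.0699]
bottle-btn 68 enc ((413.0618896484375, -228.02139282226562), 10.840766906738281) mean [ 0.412  -0.2271  0.1218]
bottle-collar 38 enc ((411.8898010253906, -228.15069580078125), 14.304383277893066) mean [ 0.409  -0.2196  0.0966]
tongs 162 enc ((409.513427734375, 203.92919921875), 75.0860824584961) mean [0.4082 0.2058 0.0121]
(array([0.4082, 0.2039]), (19.75799560546875, 150.15362548828125), 1.361031413078308) [-0.0471  0.9989]
scene slab (array([0.5868, 0.0264]), (100.31500244140625, 99.30927276611328), 6.426258563995361) [0.5879 0.027  0.008 ]
cave cloud (array([ 0.604 , -0.1943]), (99.90406799316406, 101.4336929321289), 5.507650852203369) 0.07334738784641892
  top (array([ 0.6038, -0.1943]), (99.40483093261719, 101.4336929321289), 5.507650852203369)
dish 209 enc ((432.5904235839844, 382.2168273925781), 31.86223602294922) mean [0.4332 0.3823 0.0228]
tub 201 enc ((446.87322998046875, -381.9696350097656), 28.115680694580078) mean [ 0.4485 -0.3801  0.0707]
bottle-btn 38 enc ((416.0892639160156, -226.6889190673828), 11.60631275177002) mean [ 0.4155 -0.226   0.1218]
bottle-collar 59 enc ((416.56854248046875, -224.3654022216797), 12.885107040405273) mean [ 0.4196 -0.2203  0.0962]
tongs 269 enc ((408.5179138183594, 204.22430419921875), 74.14424896240234) mean [0.4106 0.2068 0.0116]
(array([0.4111, 0.2044]), (25.689403533935547, 148.13241577148438), 3.230684518814087) [-0.0583  0.9983]
2.45
```

```bash
cat > go.py <<'E'
from h import *
import sys
# go.py x y z heading(deg of tool y)
x,y,z,h=map(float,sys.argv[1:5])
p,Rt,s=pose(); d=Rt.T@(np.array([x,y,z])-p)*100
cur=np.degrees(np.arctan2(Rt[1,1],Rt[0,1])); roll=-((h-cur+180)%360-180)
print('cm',d.round(2),'roll',roll.round(2),'heading',cur.round(2),'rows>=',np.ceil(max(np.linalg.norm(d)/4.17,abs(roll)/7.16)),'t',s['time_s'],'tcp',p.round(4),'tilt',Rt[:,2].round(3),'w',round(s['gripper_width'],4),'j7',round(s['joint_pos'][6],2))
E
python3 go.py .432 .3825 .16 5.4
```

```text
cm [-28.78 -17.49   7.13] roll 66.04 heading 71.44 rows>= 10.0 t 2.45 tcp [0.2148 0.6399 0.2313] tilt [-0.  0. -1.] w 0.0854 j7 -0.08
```

```bash
python3 -m creep '[-28.8,-17.5,7.1,66,8.5,-28.8,-17.5,7.1,66,8.5,-28.8,-17.5,7.1,66,8.5,-28.8,-17.5,7.1,66,8.5,-28.8,-17.5,7.1,66,8.5,-28.8,-17.5,7.1,66,8.5,-28.8,-17.5,7.1,66,8.5,-28.8,-17.5,7.1,66,8.5,-28.8,-17.5,7.1,66,8.5,-28.8,-17.5,7.1,66,8.5,-28.8,-17.5,7.1,66,8.5,-28.8,-17.5,7.1,66,8.5,-28.8,-17.5,7.1,66,8.5,-28.8,-17.5,7.1,66,8.5]'; python3 go.py .432 .3825 .16 5.4
cat > w.py <<'E'
from h import *
import sys
tp=pose(); f=viewer.grab_frame('wrist'); cv2.imwrite(f'pics/{sys.argv[1]}.png',f['img'][:,:,::-1])
P,px=cloud(f,tp); 
if len(sys.argv)>2:
    x,y,r,z0,z1=map(float,sys.argv[2:7]); k=(np.hypot(P[:,0]-x,P[:,1]-y)<r)&(P[:,2]>z0)&(P[:,2]<z1); Q=P[k]
    print(len(Q),'enc',cv2.minEnclosingCircle((Q[:,:2]*1000).astype(np.float32)),'rect',cv2.minAreaRect((Q[:,:2]*1000).astype(np.float32)),'zmed',np.median(Q[:,2]),'px',px[k].min(0),px[k].max(0))
print('table',np.median(P[abs(P[:,2])<.015][:,2]))
E
python3 w.py w1 .432 .3825 .045 .017 .04
```

```text
time_s: 3.62
tcp_pos: [0.4311, 0.384, 0.1605]
orientation: [-0.0, 0.671, 0.741, 0.0]
wrist_force: [0.9, -0.4, 0.7]
gripper_width: 0.0847
cm [-0.16  0.08  0.05] roll 0.28 heading 5.68 rows>= 1.0 t 3.6167 tcp [0.4311 0.384  0.1605] tilt [-0.     0.001 -1.   ] w 0.0847 j7 -0.58
1203 enc ((433.7310485839844, 382.4818115234375), 29.989408493041992) rect ((433.5973815917969, 382.6886901855469), (58.93500900268555, 59.206199645996094), 57.322021484375) zmed 0.022997586143626514 px [289. 158.] [360. 227.]
table -0.0004974290485607047
```

View pics/w1.png

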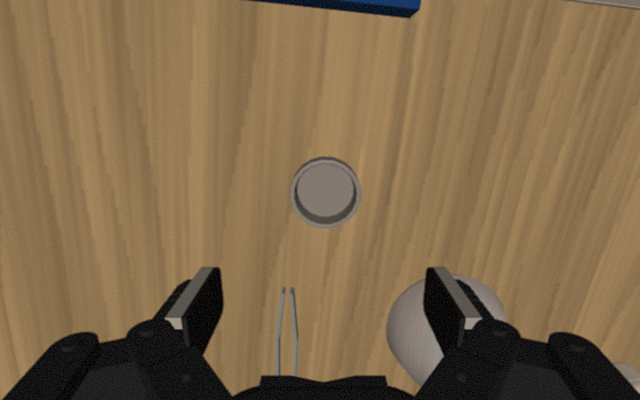

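The dish rim shows at pixels (289..360,158..227). Fitted from depth its centre is (0.4335, 0.3826) and its diameter about 59 mm, which matches the given size. The table height agrees. Now descend and grip.

```bash
python3 -m creep '[-0.15,0.2,8,0.3,8.5,-0.15,0.2,13,0.3,8.5,-0.15,0.2,15.8,0.3,8.5,-0.15,0.2,15.8,0.3,8.5,-0.15,0.2,15.8,0.3,8.5,-0.15,0.2,15.8,0.3,8.5,-0.15,0.2,15.8,0.3,5,-0.15,0.2,15.8,0.3,5,-0.15,0.2,15.8,0.3,5,-0.15,0.2,15.8,0.3,5,-0.15,0.2,15.8,0.3,5,-0.15,0.2,15.8,0.3,5,-0.15,0.2,15.8,0.3,5,-0.15,0.2,15.8,0.3,5]'; python3 go.py .5853 .0248 .16 5.4
```

```text
time_s: 4.83
tcp_pos: [0.4357, 0.3827, 0.0055]
orientation: [-0.0, 0.675, 0.738, 0.002]
wrist_force: [-1.6, -0.7, 9.0]
gripper_width: 0.0569
cm [-36.94  11.73 -15.54] roll -0.23 heading 5.17 rows>= 11.0 t 4.8333 tcp [0.4357 0.3827 0.0055] tilt [ 0.003  0.004 -1.   ] w 0.0569 j7 -0.5
```

```bash
python3 -m creep '[0,0,-3,0,5,0,0,-6,0,5,0,0,-9,0,5,0,0,-9,0,5,0,0,-9,0,5]'; python3 w.py w2 .435 .383 .045 .05 .2;python3 go.py .5853 .0248 .16 5.4
```

```text
time_s: 5.25
tcp_pos: [0.4358, 0.3828, 0.096]
orientation: [-0.0, 0.675, 0.738, 0.004]
wrist_force: [0.5, -0.8, -1.8]
gripper_width: 0.0568
35650 enc ((434.9947509765625, 383.00775146484375), 44.99436569213867) rect ((435.2094421386719, 383.50830078125), (60.43897247314453, 85.44015502929688), 67.80520629882812) zmed 0.12268235167700059 px [163. 211.] [471. 399.]
table -0.0005335258727319492
cm [-36.91  11.8   -6.65] roll -0.24 heading 5.16 rows>= 10.0 t 5.3 tcp [0.4348 0.3819 0.0943] tilt [ 0.002  0.003 -1.   ] w 0.057 j7 -0.54
```

View pics/w2.png

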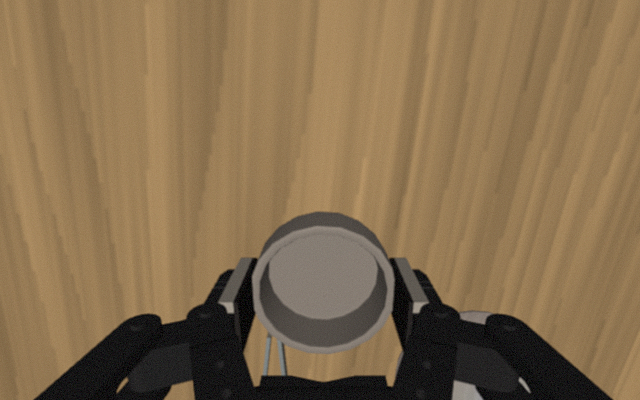

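Run:
```python
from h import *
np.set_printoptions(precision=4,suppress=True)
f=viewer.grab_frame('wrist'); I=(np.zeros(3),np.eye(3))
P,px=cloud(f,I); M=np.full((400,640,3),np.nan); u=px.astype(int); M[u[:,1],u[:,0]]=P
for v in range(205,360,4): print(v,M[v,324],end=' ')
print()
print('floor',np.nanmedian(M[260:290,300:350].reshape(-1,3),0))
# floor mask: contiguous floor plane points
fl=np.nanmedian(M[260:290,300:350,2]); 
k=(abs(M[...,2]-(fl-.019))<.003)&(abs(M[...,0])<.06); k[:, :255]=0; k[:,392:]=0
Q=M[k]; print(len(Q),cv2.minEnclosingCircle((Q[:,:2]*1000).astype(np.float32)))
```

```text
205 [0.0019 0.0018 0.0957] 209 [-0.0009  0.0018  0.095 ] 213 [ 0.0295  0.0015 -0.0035] 217 [ 0.0295  0.0015 -0.0086] 221 [ 0.0294  0.0015 -0.013 ] 225 [ 0.029   0.0015 -0.0165] 229 [ 0.0279  0.0015 -0.0178] 233 [ 0.0263  0.0015 -0.0179] 237 [0.0168 0.0015 0.0008] 241 [0.0146 0.0015 0.0014] 245 [0.0126 0.0015 0.0016] 249 [0.0111 0.0015 0.0006] 253 [0.009  0.0015 0.0009] 257 [0.0066 0.0015 0.0017] 261 [0.0044 0.0015 0.0021] 265 [0.0033 0.0015 0.0003] 269 [-0.      0.0015  0.0028] 273 [-0.0008  0.0015  0.0004] 277 [-0.0036  0.0015  0.0018] 281 [-0.0057  0.0015  0.0018] 285 [-0.0076  0.0015  0.0015] 289 [-0.0095  0.0015  0.0011] 293 [-0.0116  0.0015  0.0011] 297 [-0.0137  0.0015  0.001 ] 301 [-0.016   0.0015  0.0012] 305 [-0.0184  0.0015  0.0015] 309 [-0.0202  0.0015  0.001 ] 313 [-0.0229  0.0015  0.0017] 317 [-0.0249  0.0015  0.0013] 321 [-0.0255  0.0015 -0.001 ] 325 [-0.0255  0.0015 -0.004 ] 329 [-0.0249  0.0015 -0.0077] 333 [-0.0262  0.0015 -0.0088] 337 [-0.0258  0.0015 -0.0121] 341 [-0.0262  0.0015 -0.0142] 345 [-0.026   0.0015 -0.017 ] 349 [-0.0279  0.0015 -0.0172] 353 [-0.0301  0.0015 -0.0172] 357 [-0.1291  0.0018  0.0942] 
floor [-0.0019  0.0015  0.0012]
4172 ((-0.44175273180007935, 0.8340444564819336), 30.4462890625)
```

```bash
python3 go.py .585 -.05 .18 5.4
```

```text
cm [-44.31  11.15  -8.74] roll -0.23 heading 5.17 rows>= 12.0 t 5.35 tcp [0.4341 0.3814 0.093 ] tilt [ 0.     0.001 -1.   ] w 0.057 j7 -0.54
```

```bash
python3 -m creep '[-1,0.5,-4,-0.2,5,-3,1,-8,-0.2,5,-44.3,11.1,-8.7,-0.2,5,-44.3,11.1,-8.7,-0.2,5,-44.3,11.1,-8.7,-0.2,5,-44.3,11.1,-8.7,-0.2,5,-44.3,11.1,-8.7,-0.2,5,-44.3,11.1,-8.7,-0.2,5,-44.3,11.1,-8.7,-0.2,5,-44.3,11.1,-8.7,-0.2,5,-44.3,11.1,-8.7,-0.2,5,-44.3,11.1,-8.7,-0.2,5,-44.3,11.1,-8.7,-0.2,5,-44.3,11.1,-8.7,-0.2,5,-44.3,11.1,-8.7,-0.2,5,-44.3,11.1,-8.7,-0.2,5]'; python3 go.py .5853 .0248 .0145 5.4
cat > slab.py <<'E'
from h import *
import sys
tp=pose(); f=viewer.grab_frame('wrist'); cv2.imwrite(f'pics/{sys.argv[1]}.png',f['img'][:,:,::-1])
P,px=cloud(f,tp); k=(abs(P[:,2]-.008)<.008)&(np.hypot(P[:,0]-.585,P[:,1]-.025)<.085); m=np.zeros((400,640),np.uint8); u=px[k].astype(int); m[u[:,1],u[:,0]]=f['img'][u[:,1],u[:,0]].max(1)<85
m=cv2.morphologyEx(m,cv2.MORPH_OPEN,np.ones((3,3)))
c=max(cv2.findContours(m,0,2)[0],key=cv2.contourArea)[:,0]
Q=onplane(f,c,.008,tp); print(cv2.minAreaRect((Q[:,:2]*1000).astype(np.float32)),c.min(0),c.max(0))
E
python3 slab.py w3
```

```text
time_s: 6.68
tcp_pos: [0.5838, -0.0484, 0.1783]
orientation: [-0.001, 0.673, 0.74, -0.0]
wrist_force: [-0.3, 0.3, -0.2]
gripper_width: 0.0569
cm [ 7.26  0.88 16.39] roll 0.05 heading 5.45 rows>= 5.0 t 6.6833 tcp [ 0.5838 -0.0484  0.1783] tilt [-0.002  0.001 -1.   ] w 0.0569 j7 0.29
((586.8877563476562, 23.648696899414062), (98.52577209472656, 98.69024658203125), 6.30689001083374) [274  39] [393 159]
```

View pics/w3.png

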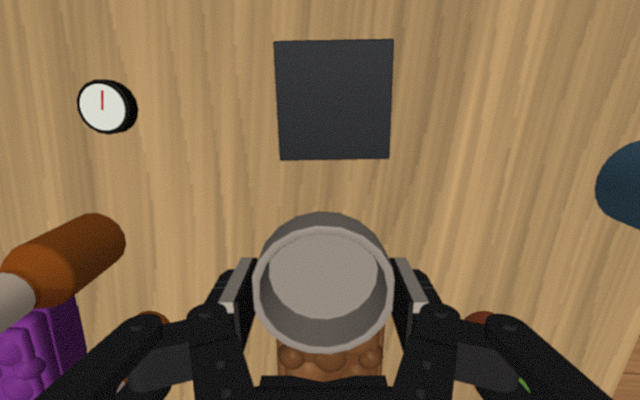

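The slab shows at (274..393, 39..159), and the wrist fit puts it at (0.587, 0.0236) with yaw 6.3°. That agrees with the two fixed cameras. The dish is held level. Now place it.

```bash
python3 go.py .5862 .0243 .0145 6.2; python3 -m creep '[7.25,0.95,8,-0.7,5,7.25,0.95,12,-0.7,5,7.25,0.95,14,-0.7,5,7.25,0.95,15.5,-0.7,5,7.25,0.95,15.9,-0.7,5,7.25,0.95,15.9,-0.7,5,7.25,0.95,15.9,-0.7,5,7.25,0.95,15.9,-0.7,5]';python3 go.py .5862 .0243 .0145 6.2
```

```text
cm [ 7.15  0.95 16.41] roll -0.7 heading 5.5 rows>= 5.0 t 6.7333 tcp [ 0.5839 -0.048   0.1785] tilt [-0.002  0.001 -1.   ] w 0.0568 j7 0.29
time_s: 7.4
tcp_pos: [0.5889, 0.022, 0.0226]
orientation: [0.001, 0.669, 0.743, 0.001]
wrist_force: [0.1, -0.6, -0.6]
gripper_width: 0.0572
cm [ 0.26 -0.25  0.81] roll -0.21 heading 5.99 rows>= 1.0 t 7.4 tcp [0.5889 0.022  0.0226] tilt [ 0.004 -0.    -1.   ] w 0.0572 j7 0.27
```

```bash
python3 -m creep '[0,0,0.4,0,5,0,0,0.4,0,5,0,0,0.4,0,5]';for i in 1 2 3; do python3 -m creep '[0,0,0,0,5]' | sed -n 2,4p; done;  python3 go.py .5862 .0243 .0145 6.2
```

```text
time_s: 7.65
tcp_pos: [0.5879, 0.0225, 0.0174]
orientation: [0.001, 0.669, 0.743, 0.001]
wrist_force: [-0.3, 0.7, 0.7]
gripper_width: 0.0571
tcp_pos: [0.5877, 0.0226, 0.0171]
orientation: [0.0, 0.669, 0.743, 0.0]
wrist_force: [0.1, -0.5, -0.8]
tcp_pos: [0.5875, 0.0228, 0.0168]
orientation: [0.0, 0.669, 0.743, 0.0]
wrist_force: [-0.5, 0.5, -0.8]
tcp_pos: [0.5874, 0.0229, 0.0166]
orientation: [0.0, 0.669, 0.743, 0.0]
wrist_force: [0.1, 0.1, -0.5]
cm [ 0.15 -0.1   0.21] roll -0.16 heading 6.04 rows>= 1.0 t 7.9 tcp [0.5874 0.0229 0.0166] tilt [ 0.  0. -1.] w 0.0569 j7 0.28
```

```bash
python3 -m creep '[0,0,0.15,0,5,0,0,0.15,0,5,0,0,0.15,0,5,0,0,0.15,0,5,0,0,0.15,0,5,0,0,0.15,0,5,0,0,0.15,0,5,0,0,0.15,0,5,0,0,0.15,0,5]'; python3 go.py .5862 .0243 .0145 6.2
```

```text
time_s: 8.65
tcp_pos: [0.5872, 0.0229, 0.0148]
orientation: [-0.0, 0.669, 0.743, -0.0]
wrist_force: [-0.3, -0.3, -1.2]
gripper_width: 0.057
cm [ 0.15 -0.09  0.03] roll -0.16 heading 6.04 rows>= 1.0 t 8.65 tcp [0.5872 0.0229 0.0148] tilt [-0.  0. -1.] w 0.057 j7 0.28
```

```bash
python3 -m creep '[0.15,-0.1,0.05,0,5,0.15,-0.1,0.1,0,5,0.15,-0.1,0.15,0,5,0.15,-0.1,0.15,0,5,0.15,-0.1,0.15,0,5,0.15,-0.1,0.15,0,5]'; python3 go.py .5862 .0243 .0145 6.2
```

```text
time_s: 9.15
tcp_pos: [0.5859, 0.0246, 0.0136]
orientation: [-0.0, 0.669, 0.743, 0.0]
wrist_force: [-2.9, 0.3, 6.4]
gripper_width: 0.0571
cm [-0.03  0.03 -0.09] roll -0.14 heading 6.06 rows>= 1.0 t 9.15 tcp [0.5859 0.0246 0.0136] tilt [-0.     0.001 -1.   ] w 0.0571 j7 0.28
```

Contact (6 N). Release and rise, then look.

```bash
python3 -m creep '[0,0,0,0,8.5,0,0,0,0,8.5,0,0,0,0,8.5,0,0,0,0,8.5,0,0,0,0,8.5,0,0,-4,0,8.5,0,0,-8,0,8.5,0,0,-12,0,8.5,0,0,-15,0,8.5,0,0,-15,0,8.5,0,0,-15,0,8.5,0,0,-15,0,8.5]'; python3 w.py w4 .586 .0245 .045 .024 .045; python3 slab.py w4b;  python3 go.py .446 -.383 .2 60
```

```text
time_s: 10.15
tcp_pos: [0.5855, 0.0245, 0.1626]
orientation: [-0.0, 0.669, 0.744, -0.0]
wrist_force: [-0.2, 0.2, 0.4]
gripper_width: 0.0853
1303 enc ((586.4749145507812, 24.56758689880371), 29.829072952270508) rect ((586.3882446289062, 24.648649215698242), (58.81224822998047, 59.007537841796875), 72.79467010498047) zmed 0.030931945006662742 px [287. 157.] [359. 228.]
table -0.0004556967322807415
((586.7098999023438, 24.60314178466797), (98.76502990722656, 98.3416519165039), 6.0724101066589355) [266 130] [382 239]
cm [-39.04 -18.12  -3.77] roll -53.95 heading 6.05 rows>= 11.0 t 10.25 tcp [0.5849 0.0243 0.1616] tilt [-0.003 -0.    -1.   ] w 0.0849 j7 0.18
```

View pics/w4.png

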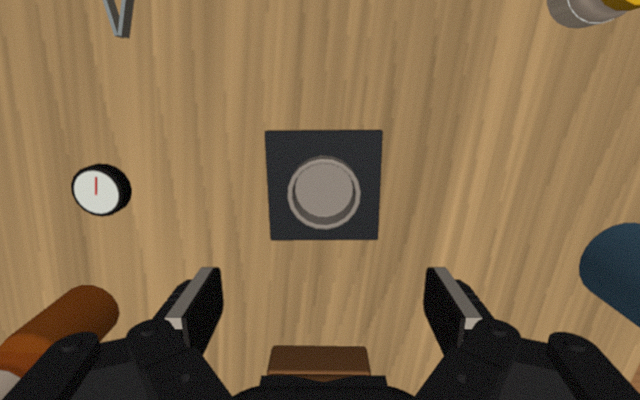

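The dish shows at (287..359,157..228) on the slab, and its centre matches the slab's to within 0.5 mm. Next the tub.

```bash
python3 go.py .446 -.383 .2 6.1; python3 -m creep '[-39.0,-18.1,-3.8,0,8.5,-39.0,-18.1,-3.8,0,8.5,-39.0,-18.1,-3.8,0,8.5,-39.0,-18.1,-3.8,0,8.5,-39.0,-18.1,-3.8,0,8.5,-39.0,-18.1,-3.8,0,8.5,-39.0,-18.1,-3.8,0,8.5,-39.0,-18.1,-3.8,0,8.5,-39.0,-18.1,-3.8,0,8.5,-39.0,-18.1,-3.8,0,8.5,-39.0,-18.1,-3.8,0,8.5,-39.0,-18.1,-3.8,0,8.5,-39.0,-18.1,-3.8,0,8.5,-39.0,-18.1,-3.8,0,8.5,-39.0,-18.1,-3.8,0,8.5,-39.0,-18.1,-3.8,0,8.5]' | head -2;  python3 w.py w5 .446 -.383 .045 .06 .08; python3 go.py .446 -.383 .04 6.1
```

```text
cm [-39.04 -18.12  -3.77] roll -0.05 heading 6.05 rows>= 11.0 t 10.25 tcp [0.5849 0.0243 0.1616] tilt [-0.003 -0.    -1.   ] w 0.0849 j7 0.18
time_s: 11.58
tcp_pos: [0.448, -0.3808, 0.2007]
3261 enc ((447.9924621582031, -383.69512939453125), 27.84940528869629) rect ((448.2374267578125, -383.3221435546875), (54.23878479003906, 54.08558654785156), 5.544653415679932) zmed 0.06930832418513266 px [289. 163.] [354. 227.]
table -0.00048426913225366186
cm [-0.18 -0.21 16.09] roll 0.09 heading 6.19 rows>= 4.0 t 11.6333 tcp [ 0.4479 -0.3811  0.2009] tilt [-0.     0.001 -1.   ] w 0.0851 j7 0.95
```

View pics/w5.png

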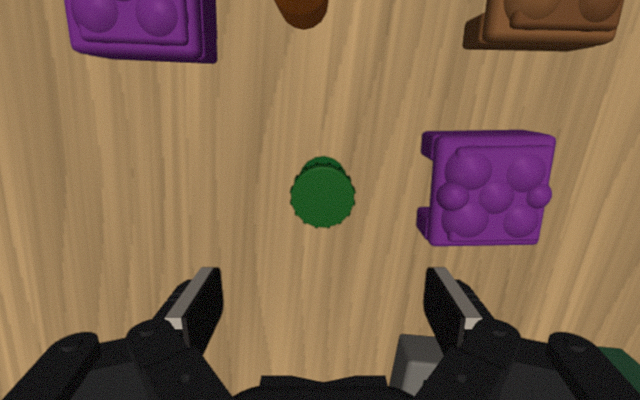

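The tub cap shows at (289..354,163..227), and the fit gives (0.448, -0.3835), 54–55 mm across. Descend and grip the cap.

```bash
python3 -m creep '[-0.25,0,6,0,8.5,-0.25,0,10,0,8.5,-0.25,0,14,0,8.5,-0.25,0,16.6,0,8.5,-0.25,0,16.6,0,8.5,-0.25,0,16.6,0,8.5,-0.25,0,16.6,0,8.5,-0.25,0,16.6,0,4.5,-0.25,0,16.6,0,4.5,-0.25,0,16.6,0,4.5,-0.25,0,16.6,0,4.5,-0.25,0,16.6,0,4.5,-0.25,0,16.6,0,4.5,-0.25,0,16.6,0,4.5,-0.25,0,16.6,0,4.5]'; python3 go.py .595 -.0855 .1 6.1
```

```text
time_s: 12.88
tcp_pos: [0.4487, -0.3861, 0.0378]
orientation: [0.002, 0.669, 0.743, 0.001]
wrist_force: [-0.8, 1.4, 10.3]
gripper_width: 0.0515
cm [28.35 17.73 -6.21] roll -0.06 heading 6.04 rows>= 9.0 t 12.8833 tcp [ 0.4487 -0.3861  0.0378] tilt [ 0.004 -0.002 -1.   ] w 0.0515 j7 1.08
```

```bash
python3 -m creep '[0,0,-3,0,4.5,0,0,-7,0,4.5,0,0,-11,0,4.5,0,0,-14,0,4.5,0,0,-14,0,4.5,0,0,-14,0,4.5,0,0,-14,0,4.5]' | sed -n '2p;5p'; python3 w.py w6 ; python3 go.py .595 -.0855 .17 6.1
```

```text
tcp_pos: [0.4473, -0.3846, 0.1754]
gripper_width: 0.0514
table -0.00047707267156685274
cm [28.15 17.88  0.47] roll -0.04 heading 6.06 rows>= 8.0 t 13.5167 tcp [ 0.4469 -0.3843  0.1745] tilt [-0.001  0.001 -1.   ] w 0.0511 j7 0.98
```

View pics/w6.png

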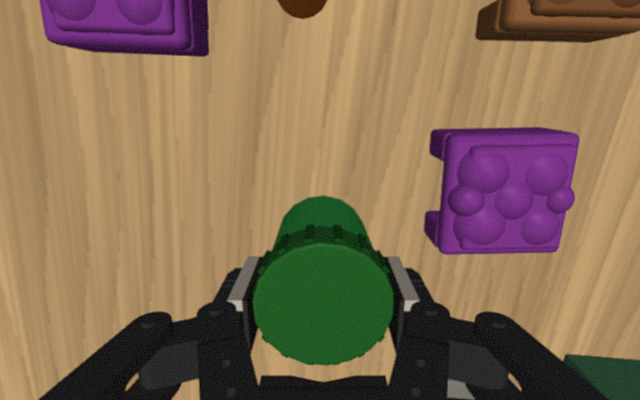

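```bash
cat > held.py <<'E'
from h import *
import sys
# held.py x y r zlo zhi in tool frame
f=viewer.grab_frame('wrist'); P,px=cloud(f,(np.zeros(3),np.eye(3)))
r,z0,z1=map(float,sys.argv[1:4]); c=f['img'][px[:,1].astype(int),px[:,0].astype(int)].astype(int)
k=(np.hypot(P[:,0],P[:,1])<r)&(P[:,2]>z0)&(P[:,2]<z1)
if sys.argv[4]=='g': k&=c[:,1]>1.4*c[:,0]
if sys.argv[4]=='w': k&=c.min(1)>110
Q=P[k]; print(len(Q),cv2.minEnclosingCircle((Q[:,:2]*1000).astype(np.float32)),cv2.minAreaRect((Q[:,:2]*1000).astype(np.float32)),'z',np.percentile(Q[:,2],[5,50,95]).round(4))
E
python3 held.py .04 -.05 -.015 g; python3 held.py .04 -.05 -.029 g
```

```text
15746 ((9.134883880615234, 0.9467105865478516), 38.37137222290039) ((5.296852111816406, 3.4044570922851562), (63.653282165527344, 57.77306365966797), 54.02937316894531) z [-0.0326 -0.0315 -0.0233]
14153 ((9.476078033447266, 0.09348297119140625), 38.08965301513672) ((5.40519905090332, 4.078037261962891), (63.21806335449219, 56.79136657714844), 56.772525787353516) z [-0.0326 -0.0316 -0.0304]
```

```bash
cat >> held.py <<'E'
zm=np.median(Q[:,2]); Q=Q[abs(Q[:,2]-zm)<.0015]; lo,hi=np.percentile(Q[:,:2],[.5,99.5],axis=0); print('mid mm',((lo+hi)*500).round(2),'mean',Q.mean(0)*1000,'size',(hi-lo)*1000)
E
python3 held.py .035 -.034 -.029 g
```

```text
14078 ((2.551708221435547, 0.7280610203742981), 27.71537971496582) ((2.729635238647461, 0.8043804168701172), (52.236358642578125, 54.15945816040039), 89.7131576538086) z [-0.0326 -0.0316 -0.0304]
mid mm [3.01 1.  ] mean [  4.24100344   0.9014322  -31.63310433] size [49.75235954 50.37996267]
```

```bash
python3 go.py .5945 -.0882 .17 6.1;  python3 -m creep '[27.9,17.85,0.4,0,4.5,27.9,17.85,0.4,0,4.5,27.9,17.85,0.4,0,4.5,27.9,17.85,0.4,0,4.5,27.9,17.85,0.4,0,4.5,27.9,17.85,0.4,0,4.5,27.9,17.85,0.4,0,4.5,27.9,17.85,0.4,0,4.5,27.9,17.85,0.4,0,4.5,27.9,17.85,0.4,0,4.5,27.9,17.85,0.4,0,4.5,27.9,17.85,5,0,4.5,27.9,17.85,9,0,4.5,27.9,17.85,11.5,0,4.5,27.9,17.85,12,0,4.5,27.9,17.85,12,0,4.5,27.9,17.85,12,0,4.5,27.9,17.85,12,0,4.5,27.9,17.85,12,0,4.5]'; python3 go.py .5945 -.0882 .038 6.1
```

```text
cm [27.91 17.81  0.4 ] roll -0.05 heading 6.05 rows>= 8.0 t 13.6667 tcp [ 0.4468 -0.3845  0.174 ] tilt [-0.002  0.001 -1.   ] w 0.0516 j7 0.98
time_s: 15.25
tcp_pos: [0.597, -0.0895, 0.0574]
orientation: [0.001, 0.669, 0.743, 0.001]
wrist_force: [1.7, 0.5, -1.1]
gripper_width: 0.0515
cm [ 0.15 -0.25  1.94] roll -0.09 heading 6.01 rows>= 1.0 t 15.25 tcp [ 0.597  -0.0895  0.0574] tilt [ 0.004 -0.    -1.   ] w 0.0515 j7 0.48
```

```bash
python3 -m creep '[0,0,0.5,0,4.5,0,0,1,0,4.5,0,0,1.2,0,4.5,0,0,1.2,0,4.5,0,0,1.2,0,4.5,0,0,1.2,0,4.5,0,0,1.2,0,4.5,0,0,1.2,0,4.5,0,0,1.2,0,4.5]'; python3 go.py .5945 -.0882 .038 6.1
```

```text
time_s: 16.0
tcp_pos: [0.5956, -0.0888, 0.0434]
orientation: [0.0, 0.669, 0.743, 0.0]
wrist_force: [0.9, -0.2, -0.5]
gripper_width: 0.0515
cm [ 0.07 -0.1   0.54] roll -0.05 heading 6.05 rows>= 1.0 t 16.0 tcp [ 0.5956 -0.0888  0.0434] tilt [ 0.  0. -1.] w 0.0515 j7 0.49
```

```bash
python3 -m creep '[0.07,-0.1,0.3,0,4.5,0.07,-0.1,0.45,0,4.5,0.07,-0.1,0.5,0,4.5,0.07,-0.1,0.5,0,4.5,0.07,-0.1,0.5,0,4.5,0.07,-0.1,0.5,0,4.5,0.07,-0.1,0.5,0,4.5]'; python3 go.py .5945 -.0882 .038 6.1
```

```text
time_s: 16.58
tcp_pos: [0.5945, -0.0882, 0.0383]
orientation: [0.0, 0.669, 0.743, 0.0]
wrist_force: [-0.2, 0.4, -0.8]
gripper_width: 0.0514
cm [ 0.   -0.    0.03] roll -0.05 heading 6.05 rows>= 1.0 t 16.5833 tcp [ 0.5945 -0.0882  0.0383] tilt [ 0.  0. -1.] w 0.0514 j7 0.49
```

```bash
python3 -m creep '[0,0,0.1,0,4.5,0,0,0.15,0,4.5,0,0,0.15,0,4.5,0,0,0.15,0,4.5]' | sed -n '2p;4p';  python3 -m creep '[0,0,0,0,8.5,0,0,0,0,8.5,0,0,0,0,8.5,0,0,0,0,8.5,0,0,-3,0,8.5,0,0,-7,0,8.5,0,0,-11,0,8.5,0,0,-15,0,8.5,0,0,-15,0,8.5,0,0,-15,0,8.5,0,0,-15,0,8.5]'; python3 w.py w7 .595 -.0855 .045 .06 .08;python3 slab.py w7b; python3 go.py .415 -.227 .22 6.1
```

```text
tcp_pos: [0.5946, -0.0884, 0.0379]
wrist_force: [-3.5, 1.3, 10.2]
time_s: 17.83
tcp_pos: [0.5942, -0.0879, 0.1864]
orientation: [-0.0, 0.669, 0.744, 0.0]
wrist_force: [-0.3, 0.1, -1.0]
gripper_width: 0.085
3625 enc ((594.1530151367188, -85.95614624023438), 27.628530502319336) rect ((594.07177734375, -85.9620590209961), (54.17770004272461, 54.1376953125), 50.25322341918945) zmed 0.06932653923646492 px [287. 160.] [357. 228.]
table -0.00040622860421862805
((587.5188598632812, 18.81208038330078), (98.61128234863281, 89.57484436035156), 6.261447906494141) [268   0] [388 113]
cm [-11.95 -19.22  -3.43] roll -0.04 heading 6.06 rows>= 6.0 t 17.9333 tcp [ 0.5934 -0.0879  0.1852] tilt [-0.003  0.    -1.   ] w 0.0848 j7 0.39
```

View pics/w7.png

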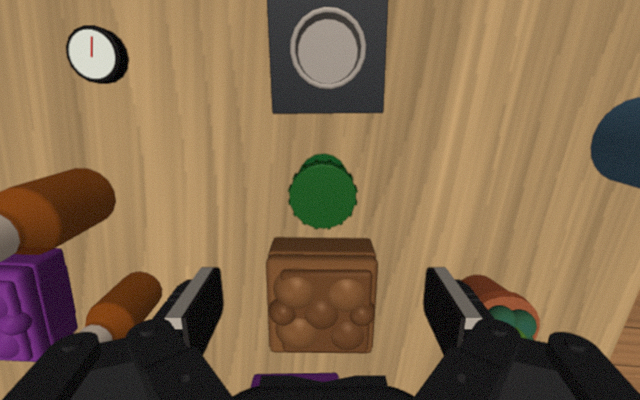

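The tub shows at (287..357,160..228), in line between slab and cave, at (0.594, -0.086). Next the small bottle.

```bash
python3 -m creep '[-11.95,-19.2,-3.4,0,8.5,-11.95,-19.2,-3.4,0,8.5,-11.95,-19.2,-3.4,0,8.5,-11.95,-19.2,-3.4,0,8.5,-11.95,-19.2,-3.4,0,8.5,-11.95,-19.2,-3.4,0,8.5,-11.95,-19.2,-3.4,0,8.5,-11.95,-19.2,-3.4,0,8.5,-11.95,-19.2,-3.4,0,8.5,-11.95,-19.2,-3.4,0,8.5,-11.95,-19.2,-3.4,0,8.5]' | sed -n 2p; python3 w.py w8 .415 -.227 .03 .115 .13; python3 w.py w8 .415 -.227 .03 .105 .113; python3 go.py .415 -.227 .076 6.1
```

```text
tcp_pos: [0.417, -0.2263, 0.2203]
603 enc ((415.9828796386719, -227.48439025878906), 11.167940139770508) rect ((414.96527099609375, -228.21531677246094), (19.539846420288086, 20.537456512451172), 56.1138916015625) zmed 0.12118698120630456 px [305. 193.] [335. 220.]
table -0.00047577264004897146
389 enc ((414.5224609375, -227.61703491210938), 13.864968299865723) rect ((414.66693115234375, -227.1603240966797), (26.30880355834961, 27.319971084594727), 84.1170883178711) zmed 0.10927686470476294 px [301. 184.] [336. 219.]
table -0.000506596003426063
cm [-0.02 -0.16 14.44] roll 0.05 heading 6.15 rows>= 4.0 t 18.95 tcp [ 0.4167 -0.2266  0.2204] tilt [-0.001 -0.    -1.   ] w 0.0852 j7 0.61
```

View pics/w8.png

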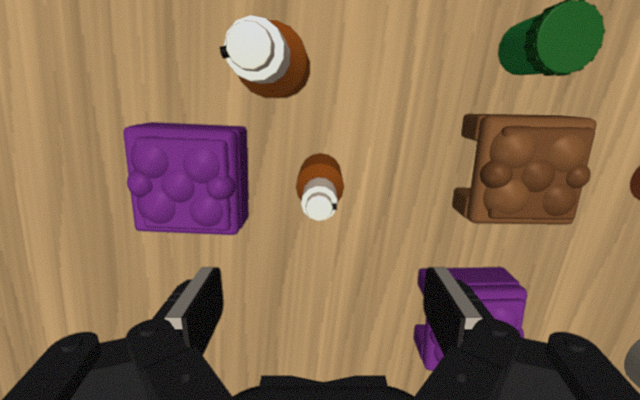

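The small bottle's button shows at (305..335,193..220), and its centre is (0.4146, -0.2275). The big one is at (255,55) and is avoided. Grip by the collar.

```bash
python3 -m creep '[-0.05,-0.2,2,0,8.5,-0.05,-0.2,6,0,8.5,-0.05,-0.2,10,0,8.5,-0.05,-0.2,13,0,8.5,-0.05,-0.2,14,0,8.5,-0.05,-0.2,14,0,8.5,-0.05,-0.2,14,0,8.5,-0.05,-0.2,14,0,8.5,-0.05,-0.2,14,0,2,-0.05,-0.2,14,0,2,-0.05,-0.2,14,0,2,-0.05,-0.2,14,0,2,-0.05,-0.2,14,0,2,-0.05,-0.2,14,0,2,-0.05,-0.2,14,0,2,-0.05,-0.2,14,0,2,-0.05,-0.2,14,0,2,-0.05,-0.2,14,0,2]'; python3 go.py .415 -.227 .076 6.1
```

```text
time_s: 20.45
tcp_pos: [0.4145, -0.2282, 0.0814]
orientation: [0.0, 0.669, 0.743, 0.0]
wrist_force: [-0.4, 0.7, 7.3]
gripper_width: 0.0261
cm [0.11 0.06 0.54] roll -0.07 heading 6.03 rows>= 1.0 t 20.45 tcp [ 0.4145 -0.2282  0.0814] tilt [ 0.001  0.    -1.   ] w 0.0261 j7 0.83
```

```bash
python3 -m creep '[0,0,-2,0,2,0,0,-5,0,2,0,0,-9,0,2,0,0,-12,0,2,0,0,-14,0,2,0,0,-14,0,2,0,0,-14,0,2,0,0,-14,0,2]' | sed -n '2p;5p'; python3 w.py w9; python3 held.py .013 -.06 -.02 w;python3 go.py .6876 .0356 .22 6.1
```

```text
tcp_pos: [0.4134, -0.2274, 0.2197]
gripper_width: 0.0265
table -0.0004923774329740893
3842 ((0.06728735566139221, 0.019452160224318504), 12.974246978759766) ((1.6027002334594727, 0.5345668792724609), (22.630889892578125, 25.519590377807617), 12.575798988342285) z [-0.0407 -0.039  -0.0274]
mid mm [0.48 0.91] mean [  1.28797851   1.00981089 -39.66715645] size [18.93193169 18.47752906]
cm [23.28 30.06 -0.14] roll -0.06 heading 6.04 rows>= 10.0 t 21.2167 tcp [ 0.4131 -0.2275  0.2193] tilt [-0.003  0.001 -1.   ] w 0.0265 j7 0.62
```

View pics/w9.png

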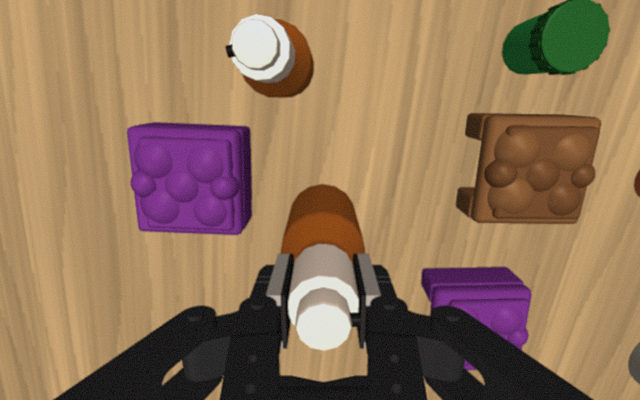

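```bash
python3 go.py .687 .0348 .22 6.1; python3 -m creep '[23.2,30,-0.1,0,2,23.2,30,-0.1,0,2,23.2,30,-0.1,0,2,23.2,30,-0.1,0,2,23.2,30,-0.1,0,2,23.2,30,-0.1,0,2,23.2,30,-0.1,0,2,23.2,30,-0.1,0,2,23.2,30,-0.1,0,2,23.2,30,-0.1,0,2,23.2,30,-0.1,0,2,23.2,30,-0.1,0,2,23.2,30,-0.1,0,2,23.2,30,4,0,2,23.2,30,8,0,2,23.2,30,10.5,0,2,23.2,30,12,0,2,23.2,30,12,0,2,23.2,30,12,0,2,23.2,30,12,0,2]'; python3 go.py .687 .0348 .0815 6.1
```

```text
cm [23.2  30.   -0.14] roll -0.06 heading 6.04 rows>= 10.0 t 21.2167 tcp [ 0.4131 -0.2275  0.2193] tilt [-0.003  0.001 -1.   ] w 0.0265 j7 0.62
time_s: 22.88
tcp_pos: [0.6896, 0.0335, 0.1031]
orientation: [0.001, 0.669, 0.743, 0.001]
wrist_force: [0.9, 0.4, -1.6]
gripper_width: 0.0267
cm [ 0.15 -0.25  2.16] roll -0.11 heading 5.99 rows>= 1.0 t 22.8833 tcp [0.6896 0.0335 0.1031] tilt [ 0.003  0.    -1.   ] w 0.0267 j7 0.25
```

```bash
python3 -m creep '[0,0,0.6,0,2,0,0,1.1,0,2,0,0,1.4,0,2,0,0,1.4,0,2,0,0,1.4,0,2,0,0,1.4,0,2,0,0,1.4,0,2,0,0,1.4,0,2,0,0,1.4,0,2,0,0,1.4,0,2]'; python3 go.py .687 .0348 .0815 6.1
```

```text
time_s: 23.72
tcp_pos: [0.6882, 0.0343, 0.0869]
orientation: [0.0, 0.669, 0.743, 0.0]
wrist_force: [-0.2, 0.2, -1.2]
gripper_width: 0.0263
cm [ 0.06 -0.11  0.54] roll -0.05 heading 6.05 rows>= 1.0 t 23.7167 tcp [0.6882 0.0343 0.0869] tilt [ 0.  0. -1.] w 0.0263 j7 0.26
```

```bash
python3 -m creep '[0.06,-0.1,0.3,0,2,0.06,-0.1,0.45,0,2,0.06,-0.1,0.5,0,2,0.06,-0.1,0.5,0,2,0.06,-0.1,0.5,0,2,0.06,-0.1,0.5,0,2,0.06,-0.1,0.55,0,2,0.06,-0.1,0.6,0,2,0.06,-0.1,0.6,0,2,0.06,-0.1,0.6,0,2]'; python3 go.py .687 .0348 .0815 6.1
```

```text
time_s: 24.55
tcp_pos: [0.6872, 0.0347, 0.0816]
orientation: [0.0, 0.669, 0.743, 0.0]
wrist_force: [-1.4, 0.3, 5.2]
gripper_width: 0.0261
cm [ 0.01 -0.02  0.01] roll -0.06 heading 6.04 rows>= 1.0 t 24.55 tcp [0.6872 0.0347 0.0816] tilt [ 0.  0. -1.] w 0.0261 j7 0.26
```

Contact at 5 N. Release and rise.

```bash
python3 -m creep '[0,0,0,0,4,0,0,0,0,6,0,0,0,0,8.5,0,0,0,0,8.5,0,0,0,0,8.5,0,0,0,0,8.5,0,0,0,0,8.5,0,0,-3,0,8.5,0,0,-7,0,8.5,0,0,-11,0,8.5,0,0,-14,0,8.5,0,0,-14,0,8.5,0,0,-14,0,8.5,0,0,-14,0,8.5]'; python3 w.py w10 .688 .0355 .03 .116 .13; python3 w.py w10 .688 .0355 .03 .105 .113; python3 go.py .41 .205 .16 3
```

```text
time_s: 25.72
tcp_pos: [0.6865, 0.035, 0.2202]
orientation: [-0.0, 0.669, 0.743, -0.0]
wrist_force: [-1.1, 0.2, -1.1]
gripper_width: 0.0851
592 enc ((688.618896484375, 35.656471252441406), 11.424922943115234) rect ((687.5931396484375, 35.53180694580078), (20.1572208404541, 19.294509887695312), 48.75754928588867) zmed 0.12108248505021955 px [309. 192.] [340. 218.]
table -0.00043272535041846694
389 enc ((687.3175048828125, 34.718841552734375), 14.13259220123291) rect ((686.8637084960938, 35.29901885986328), (27.01154136657715, 26.67015266418457), 85.47517395019531) zmed 0.10926034677491858 px [305. 183.] [341. 219.]
table -0.0004529375061472496
cm [ 19.82 -25.64   5.98] roll 3.05 heading 6.05 rows>= 8.0 t 25.8167 tcp [0.686 0.035 0.219] tilt [-0.003 -0.    -1.   ] w 0.0847 j7 0.2
```

View pics/w10.png

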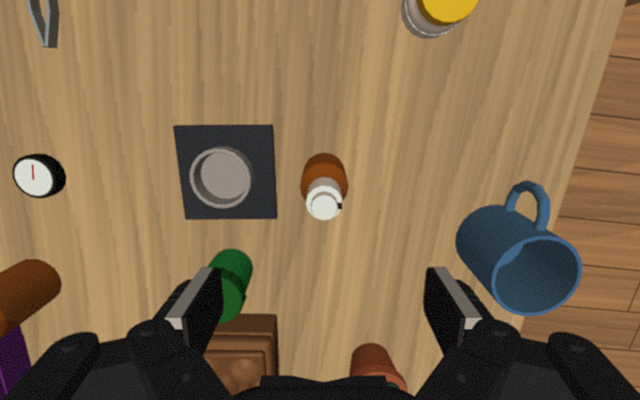

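The bottle stands upright behind the slab at (0.687, 0.0353). Now the tongs.

```bash
python3 -m creep '[19.8,-25.6,6,3,8.5,19.8,-25.6,6,3,8.5,19.8,-25.6,6,3,8.5,19.8,-25.6,6,3,8.5,19.8,-25.6,6,3,8.5,19.8,-25.6,6,3,8.5,19.8,-25.6,6,3,8.5,19.8,-25.6,6,3,8.5,19.8,-25.6,6,3,8.5,19.8,-25.6,6,3,8.5,19.8,-25.6,6,3,8.5,19.8,-25.6,6,3,8.5,19.8,-25.6,6,3,8.5,19.8,-25.6,6,3,8.5]' | sed -n 2p
cat > tongs.py <<'E'
from h import *
import sys
tp=pose(); f=viewer.grab_frame('wrist'); cv2.imwrite(f'pics/{sys.argv[1]}.png',f['img'][:,:,::-1])
P,px=cloud(f,tp); x,y=map(float,sys.argv[2:4]); k=(np.hypot(P[:,0]-x,P[:,1]-y)<.1)&(P[:,2]>.006)&(P[:,2]<.02)&(abs(P[:,0]-x)<.03); Q=P[k]
print(len(Q),'rect',cv2.minAreaRect((Q[:,:2]*1000).astype(np.float32)),'z',np.percentile(Q[:,2],[5,50,95]).round(4))
v=np.linalg.eigh(np.cov(Q[:,:2].T))[1][:,1]; v*=np.sign(v[1]); n=np.array([v[1],-v[0]])
c=np.array([x,y]); s=(Q[:,:2]-c)@v; w=(Q[:,:2]-c)@n; mid=(s.min()+s.max())/2
print('len',s.max()-s.min(),'heading of normal',np.degrees(np.arctan2(n[1],n[0])))
for a in (-.07,-.05,-.03,0,.03,.05,.07):
    q=w[abs(s-mid-a)<.004]
    if len(q): print(a,(q.min()*1000).round(1),(q.max()*1000).round(1),'mid',((q.min()+q.max())*500).round(1), 'axisworld', (c+v*(mid+a)+n*(q.min()+q.max())/2).round(4))
E
python3 tongs.py w11 .41 .2045; python3 go.py .41 .2045 .003 3
```

```text
tcp_pos: [0.4126, 0.2039, 0.1608]
1255 rect ((411.667724609375, 203.58102416992188), (21.49614906311035, 148.70082092285156), 3.390897512435913) z [0.0099 0.0113 0.0125]
len 0.14870000966247093 heading of normal 2.970457799272331
-0.07 -2.9 5.4 mid 1.2 axisworld [0.4149 0.1336]
-0.05 -7.3 10.9 mid 1.8 axisworld [0.4144 0.1536]
-0.03 -8.0 11.7 mid 1.8 axisworld [0.4134 0.1736]
0 -8.5 12.3 mid 1.9 axisworld [0.412  0.2036]
0.03 -8.0 11.3 mid 1.6 axisworld [0.4101 0.2335]
0.05 -6.2 9.6 mid 1.7 axisworld [0.4092 0.2535]
0.07 -4.3 7.8 mid 1.8 axisworld [0.4082 0.2735]
cm [ 0.06 -0.24 15.78] roll -0.06 heading 2.94 rows>= 4.0 t 27.0333 tcp [0.4124 0.204  0.1608] tilt [ 0. -0. -1.] w 0.0854 j7 -0.38
```

View pics/w11.png

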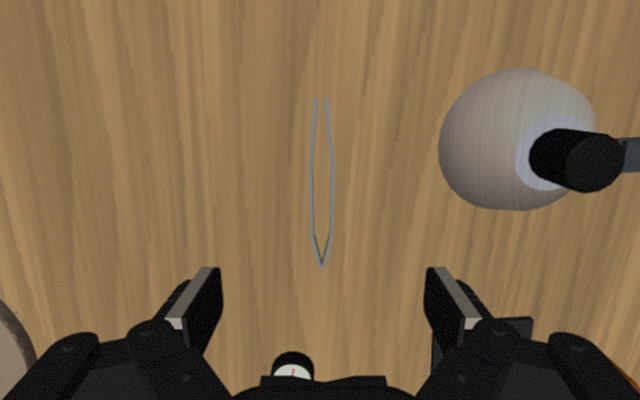

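The tongs show at (311..333, 100..265), with the tips up in the image. The centre is (0.412, 0.2036) and the length 149 mm, so they are lined up with the jaws. Gripping.

```bash
python3 -m creep '[0,-0.05,4,0,5,0,-0.05,8,0,5,0,-0.05,12,0,5,0,-0.05,14.5,0,5,0,-0.05,15.6,0,5,0,-0.05,15.6,0,5,0,-0.05,15.6,0,5,0,-0.05,15.6,0,5,0,-0.05,15.6,0,5,0,-0.05,15.6,0,5,0,-0.05,15.6,0,5]'; python3 go.py .412 .2036 .003 3
```

```text
time_s: 27.95
tcp_pos: [0.4117, 0.2053, 0.0058]
orientation: [0.0, 0.688, 0.726, 0.001]
wrist_force: [-0.6, 0.1, -0.2]
gripper_width: 0.0502
cm [-0.17  0.02  0.28] roll 0.06 heading 3.06 rows>= 1.0 t 27.95 tcp [0.4117 0.2053 0.0058] tilt [ 0.002  0.001 -1.   ] w 0.0502 j7 -0.17
```

```bash
python3 -m creep '[-0.1,0,0.1,0,4,-0.1,0,0.1,0,3,-0.1,0,0.1,0,1.5,-0.1,0,0.1,0,1.5,-0.1,0,0.1,0,1.5,-0.1,0,0.1,0,1.5,-0.1,0,0.1,0,1.5,-0.1,0,0.1,0,1.5,-0.1,0,0.1,0,1.5]'; python3 -m creep '[0,0,-2,0,1.5,0,0,-5,0,1.5,0,0,-8,0,1.5,0,0,-8,0,1.5,0,0,-8,0,1.5,0,0,-8,0,1.5]'; python3 w.py w12;python3 go.py .412 .2036 .003 3
```

```text
time_s: 28.7
tcp_pos: [0.4112, 0.2037, 0.0042]
orientation: [-0.0, 0.688, 0.726, 0.0]
wrist_force: [-2.3, -0.8, 7.8]
gripper_width: 0.0198
time_s: 29.2
tcp_pos: [0.4107, 0.2037, 0.0835]
orientation: [-0.0, 0.688, 0.726, -0.0]
wrist_force: [-0.4, -0.5, -0.3]
gripper_width: 0.0193
table -0.0004936902409050509
cm [0.02 0.18 8.  ] roll 0.06 heading 3.06 rows>= 2.0 t 29.25 tcp [0.4104 0.2034 0.083 ] tilt [-0.001 -0.001 -1.   ] w 0.0192 j7 -0.26
```

View pics/w12.png

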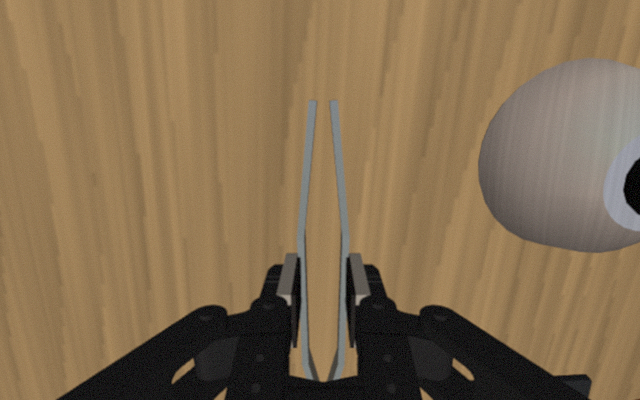

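```bash
python3 go.py .4953 .0149 .03 6.15; python3 -m creep '[-19.2,7.5,-2,-3.1,1.5,-19.2,7.5,-2,-3.1,1.5,-19.2,7.5,-2,-3.1,1.5,-19.2,7.5,-2,-3.1,1.5,-19.2,7.5,-2,-3.1,1.5,-19.2,7.5,-2,-3.1,1.5,-19.2,7.5,-2,-3.1,1.5,-19.2,7.5,-2,-3.1,1.5,-19.2,7.5,2,-3.1,1.5,-19.2,7.5,5.3,-3.1,1.5,-19.2,7.5,5.3,-3.1,1.5,-19.2,7.5,5.3,-3.1,1.5,-19.2,7.5,5.3,-3.1,1.5,-19.2,7.5,5.3,-3.1,1.5,-19.2,7.5,5.3,-3.1,1.5,-19.2,7.5,5.3,-3.1,1.5,-19.2,7.5,5.3,-3.1,1.5,-19.2,7.5,5.3,-3.1,1.5]'; python3 go.py .4953 .0149 .005 6.15
```

```text
cm [-19.27   7.48   5.31] roll -3.09 heading 3.06 rows>= 6.0 t 29.25 tcp [0.4104 0.2034 0.083 ] tilt [-0.001 -0.001 -1.   ] w 0.0192 j7 -0.26
time_s: 30.75
tcp_pos: [0.4966, 0.0161, 0.0314]
orientation: [0.0, 0.668, 0.744, 0.0]
wrist_force: [-0.3, 0.1, -1.1]
gripper_width: 0.0194
cm [-0.11 -0.14  2.64] roll 0.0 heading 6.15 rows>= 1.0 t 30.75 tcp [0.4966 0.0161 0.0314] tilt [ 0.001  0.    -1.   ] w 0.0194 j7 0.31
```

```bash
python3 -m creep '[-0.1,-0.1,1,0,1.5,-0.1,-0.1,1.8,0,1.5,-0.1,-0.1,2.4,0,1.5,-0.1,-0.1,2.4,0,1.5,-0.1,-0.1,2.4,0,1.5,-0.1,-0.1,2.4,0,1.5,-0.1,-0.1,2.4,0,1.5,-0.1,-0.1,2.4,0,1.5,-0.1,-0.1,2.4,0,1.5]'; python3 go.py .4953 .0149 .005 6.15
```

```text
time_s: 31.5
tcp_pos: [0.4956, 0.0149, 0.007]
orientation: [0.0, 0.668, 0.744, 0.0]
wrist_force: [-0.6, -0.2, -0.7]
gripper_width: 0.0192
cm [ 0.   -0.03  0.2 ] roll -0.0 heading 6.15 rows>= 1.0 t 31.5 tcp [0.4956 0.0149 0.007 ] tilt [ 0.001  0.    -1.   ] w 0.0192 j7 0.33
```

```bash
python3 -m creep '[0,-0.03,0.1,0,1.5,0,-0.03,0.2,0,1.5,0,-0.03,0.3,0,1.5,0,-0.03,0.3,0,1.5,0,-0.03,0.3,0,1.5]'; python3 go.py .4953 .0149 .005 6.15
```

```text
time_s: 31.92
tcp_pos: [0.4951, 0.0148, 0.0042]
orientation: [-0.0, 0.668, 0.744, 0.0]
wrist_force: [-2.5, 0.6, 8.0]
gripper_width: 0.0191
cm [ 0.    0.02 -0.08] roll -0.01 heading 6.14 rows>= 1.0 t 31.9167 tcp [0.4951 0.0148 0.0042] tilt [ 0.  0. -1.] w 0.0191 j7 0.34
```

```bash
python3 -m creep '[0,0,0,0,3.5,0,0,0,0,3.5,0,0,0,0,3.5,0,0,0,0,3.5,0,0,0,0,3.5,0,0,-2,0,3.5,0,0,-6,0,3.5,0,0,-10,0,3.5,0,0,-14,0,3.5,0,0,-18,0,3.5,0,0,-18,0,3.5,0,0,-18,0,3.5,0,0,-18,0,3.5]' | sed -n '2p;4,5p'; python3 tongs.py w13 .496 .015; python3 slab.py w13b
```

```text
tcp_pos: [0.4946, 0.0151, 0.1835]
wrist_force: [0.3, 0.3, -0.6]
gripper_width: 0.0351
1075 rect ((495.8887023925781, 14.532424926757812), (21.8387508392334, 149.24853515625), 6.782011032104492) z [0.01   0.0114 0.0126]
len 0.1491816501210715 heading of normal 5.973937397970676
-0.07 -4.2 3.7 mid -0.2 axisworld [ 0.5031 -0.0551]
-0.05 -9.0 8.4 mid -0.3 axisworld [ 0.501  -0.0352]
-0.03 -9.9 9.2 mid -0.3 axisworld [ 0.4988 -0.0153]
0 -10.6 9.9 mid -0.4 axisworld [0.4957 0.0145]
0.03 -10.4 9.5 mid -0.5 axisworld [0.4925 0.0443]
0.05 -8.5 7.5 mid -0.5 axisworld [0.4903 0.0642]
0.07 -6.7 5.5 mid -0.6 axisworld [0.4882 0.0841]
((585.9024047851562, 24.090755462646484), (99.28172302246094, 97.75743865966797), 6.19745397567749) [367 129] [480 231]
```

View pics/w13.png

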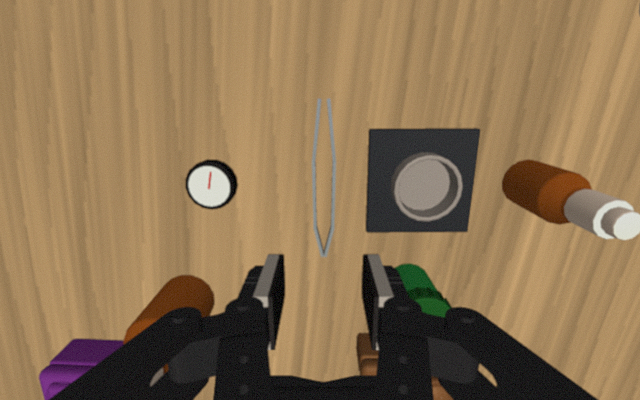

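Tongs: centre (0.4957, 0.0145), parallel to within 0.3°, gap about 30 mm. Back the arm away and check with the fixed cameras.

```bash
python3 -m creep '[0,0,-4,0,3.5,4,0,-8,0,3.5,40,-2,-8,0,3.5,40,-2,-8,0,3.5,40,-2,-8,0,3.5,40,-2,-8,0,3.5,40,-2,-8,0,3.5,40,-2,-8,0,3.5,40,-2,-8,0,3.5,40,-2,-8,0,3.5,40,-2,-8,0,3.5,40,-2,-8,0,3.5,40,-2,-8,0,3.5,40,-2,-8,0,3.5,40,-2,-8,0,3.5,40,-2,-8,0,3.5,40,-2,-8,0,3.5]'|head -2
python3 - <<'E'
from m import *
for n in ('top','scene'):
    f=viewer.grab_frame(n); cv2.imwrite(f'pics/{n}1.png',f['img'][:,:,::-1]); P,px=cloud(f)
    k=(np.hypot(P[:,0]-.586,P[:,1]-.0245)<.085)&(P[:,2]<.02); m=np.zeros((400,640),np.uint8); u=px[k].astype(int); m[u[:,1],u[:,0]]=f['img'][u[:,1],u[:,0]].max(1)<85
    c=max(cv2.findContours(m,0,2)[0],key=cv2.contourArea)[:,0]; sc,_,a=rect(onplane(f,c,.008)); print(n,'slab',sc,a)
    t=np.radians(6.15); X=np.array([np.cos(t),np.sin(t)]);Y=np.array([-X[1],X[0]])
    def rel(p): d=np.array(p)-sc; return (np.array([d@X,d@Y])*1000).round(1)
    k=(np.hypot(P[:,0]-.604,P[:,1]+.195)<.085)&(P[:,2]>.02)&(P[:,1]<-.13); print('cave',rel(rect(P[k])[0]))
    for l,c0,r,z0,z1 in (('dish',(.586,.0245),.045,.025,.045),('tub',(.594,-.086),.045,.064,.09),('btn',(.687,.0353),.03,.116,.13),('tongs',(.4957,.0147),.1,.007,.03),('jar',(.765,.2),.05,.055,.09),('gauge',(.39,-.001),.04,.012,.03)):
        k=(np.hypot(P[:,0]-c0[0],P[:,1]-c0[1])<r)&(P[:,2]>z0)&(P[:,2]<z1)
        if l=='tongs': k&=P[:,0]<.52
        Q=P[k]; 
        if len(Q)<5: print(l,len(Q));continue
        e=rect(Q)[0]; print(l,'rel mm',rel(e),rect(Q)[1:])
E
```

```text
time_s: 34.52
tcp_pos: [0.433, 0.409, 0.2638]
top slab [0.5838 0.0236] 6.3771843910217285
cave [  -6.1 -220.6]
dish rel mm [-0.4  1.1] ((59.48319625854492, 57.217742919921875), 0.9523307085037231)
tub rel mm [  -5.2 -110.4] ((53.72250747680664, 51.95683288574219), -7.0101470947265625)
btn rel mm [103.3  -0. ] ((21.9639835357666, 16.159496307373047), 1.7436579465866089)
tongs rel mm [-133.5    2.8] ((106.6390380859375, 147.677490234375), 3.127821445465088)
jar rel mm [196.5 154.4] ((44.737979888916016, 45.51325607299805), 4.93138313293457)
gauge rel mm [-196.3   -0.5] ((43.61771011352539, 41.548561096191406), 1.5818543434143066)
scene slab [0.5869 0.0258] 6.183529376983643
cave [  -7.  -220.8]
dish rel mm [-1. -1.] ((59.85034942626953, 56.26487731933594), -43.23866653442383)
tub rel mm [  -4.6 -110.8] ((52.063873291015625, 53.159454345703125), -7.119392395019531)
btn rel mm [100.   -1.8] ((20.498781204223633, 17.472959518432617), -38.752437591552734)
tongs rel mm [-136.2   -0.2] ((108.78374481201172, 151.86203002929688), 4.5352983474731445)
jar rel mm [195.6 153.4] ((45.1426887512207, 45.140098571777344), 4.136751651763916)
gauge rel mm [-198.7   -2.2] ((45.934356689453125, 43.2269172668457), 42.325496673583984)
```

View pics/top1.png

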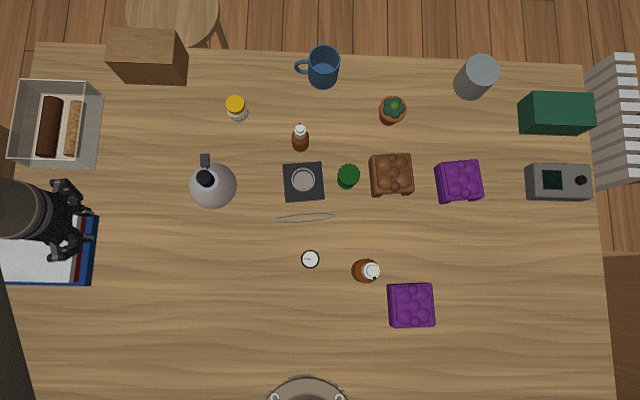

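View pics/scene1.png

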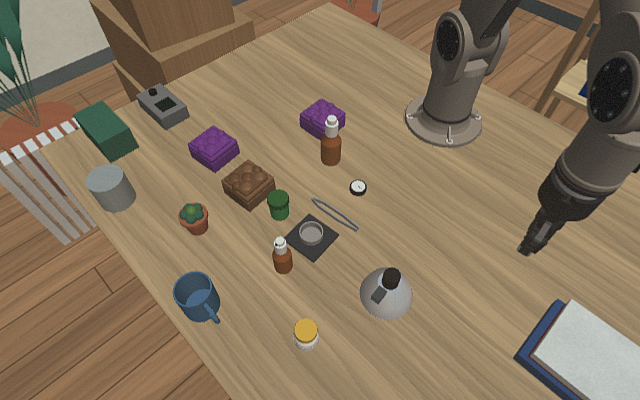

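Run:
```python
from m import *
from scipy.optimize import least_squares
# fit exact square 100mm to slab mask boundary: use sub-pixel dark mask on top/scene; angle per edge via line fit
for n in ('top','scene'):
    f=viewer.grab_frame(n); g=f['img'].max(2)
    P,px=cloud(f); k=(np.hypot(P[:,0]-.586,P[:,1]-.0245)<.085)&(P[:,2]<.02); m=np.zeros((400,640),np.uint8); u=px[k].astype(int); m[u[:,1],u[:,0]]=g[u[:,1],u[:,0]]<85
    c=max(cv2.findContours(m,0,1)[0],key=cv2.contourArea)[:,0]
    Q=onplane(f,c,.008)[:,:2]
    def res(p):
        t=p[2]; d=Q-p[:2]; a=d@[np.cos(t),np.sin(t)]; b=d@[-np.sin(t),np.cos(t)]
        return np.maximum(abs(a),abs(b))-p[3]
    r=least_squares(res,[.585,.025,.1,.05],loss='soft_l1',f_scale=.001); print(n,'slab',r.x[:2],np.degrees(r.x[2]),r.x[3])
    for z0,z1 in ((.02,.08),(.05,.08)):
        k=(np.hypot(P[:,0]-.604,P[:,1]+.195)<.085)&(P[:,2]>z0)&(P[:,1]<-.12); C=P[k][:,:2]
        H=cv2.convexHull((C*1000).astype(np.float32))[:,0]/1000
        # densify hull
        H=np.vstack([np.linspace(H[i-1],H[i],20) for i in range(len(H))]); Q=H
        r2=least_squares(res,[.604,-.195,.09,.05],loss='soft_l1',f_scale=.001); print('cave',r2.x[:2],np.degrees(r2.x[2]),r2.x[3])
    d=r2.x[:2]-r.x[:2]; print('line',np.degrees(np.arctan2(d[0],-d[1])),np.hypot(*d))
print([ (q['position'],q['conf']) for q in viewer.spot_point(f,'cave')])
```

```text
top slab [0.584  0.0234] 6.221349644396434 0.04855566286490896
cave [ 0.6012 -0.1959] 5.283326283887914 0.04973627090914439
cave [ 0.6009 -0.1959] 5.677133748951806 0.0493787973111604
line 4.4110004052425404 0.21999459408722563
scene slab [0.5868 0.0261] 6.5268142905357065 0.049053909563771946
cave [ 0.6042 -0.1942] 5.210617721731802 0.04934003674874203
cave [ 0.6039 -0.1947] 5.104060159658135 0.048894296722673945
line 4.415944529712912 0.22141170426727363
[([0.6045, -0.196, -0.0022], 0.9), ([0.5949, -0.3663, 0.0056], 0.78), ([0.2863, -0.2387, 0.0007], 0.59)]
```

```bash
python3 -c "
from workcell import env; print(env.sign_off()); s=env.read_state(); print(s['time_s'],s['gripper_width'])"
```

```text
the job is handed in; nothing more can be done
None
the job is handed in; nothing more can be done
```

The layout is done and handed in at about 35 s of robot time, placed in the order asked. The last pictures show every item released and upright or flat, with the arm backed away. The highest force in any reading was about 10 N.

| Item | Last measurement |
|---|---|
| Dish | On the slab's centre, within about 1 mm |
| Tub | Standing about 110 mm from the slab's centre, with the cave's centre at about 221 mm |
| Bottle | Standing behind the slab's middle, gap about 30 mm, within about 1–2 mm of centre |
| Tongs | In front, gap about 30 mm, centred within about 1 mm, parallel to the slab's edge within about 0.3° |

The jar and gauge measured where they started. The pot looks unmoved in the last pictures, but I did not measure it again.

- **Cave not quite in line:** the slab is turned about 6.3° and the cave about 5.3°, while the line joining them lies at about 4.4°. The tub therefore sits about 5 mm to the front of the slab's centre line and within about 2 mm of the true midpoint between slab and cave.
- **Tongs in the fixed cameras:** that check also picked up the gauge, so its numbers could not be used. The tongs figures come from the wrist camera.

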